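Blank reading: hold the long glass cell in the light path

TASK

Take the blank reading on the light-transmission gauge: pull the lamp's shutter fully up so the light gets through, then take the longer of the two glass cells (the one wider along the rack) out of its rack by its two frosted faces, without fingers on its clear end windows. Hold it upright in the middle of the open gap between barrel and detector, centred on the beam with the windows square to it, touching nothing but your fingers; finish while still holding it there, and leave the short cell in the rack and the tools around undisturbed.

Things in the scene. Friction and masses are not known exactly. Their poses are not given: they have to be found in the camera images.
- gauge: fixed light gauge: rail 260 long, 50 wide at its clamps; black detector head at its -y end, then barrel, shutter frame and finned lamp house (56 square) towards +y (165). Origin on the desk below the middle of the open gap; y along the beam to the lamp, z up. Gap between detector face and barrel lip: 84 (y -42 to +42), rail top below it at 20. Heads reach up to 123, the shut shutter's grip to 161.
- beam_mid (a point): the middle of the gap on the beam's axis, 95 above the desk; axes as the gauge's
- shutter (a joint): steel dark-slide of the lamp, running vertically: 0 = down (light blocked), 0.028 m = fully up (end stop). Friction of about 2.5 N holds it wherever it is left; it starts down or up to 5 mm raised.
- shutter_grip (a point): centre of the ribbed black grip block on top of the shutter: 28 (gauge x) x 12 (gauge y) x 26 high; it moves with the shutter. Its underside clears the top of the lamp house by 12 when shut.
- rack: fixed light wooden cell rack, 48 (x) x 124 (y) x 18 high, two pockets 12 deep, 25 (x) x 47 (y), at y = -29 and +29 mm. Origin under its centre on the desk.
- long_cell: the longer glass cell, empty, open on top, 50 to 100 g: 22 (x) x 44 (y, the light's way) x 60 high, walls 3. Origin at its centre. Its long side faces (x = -11 and +11, each 44 wide) are frosted white, its ends (y = -22 and +22) clear windows. Stands in either pocket of the rack, centre 36 above the desk, the top 48 above the rack's top.
- long_cell_windows: the two clear end windows of the long cell, fixed to it (same origin and axes): not to be gripped or touched by the fingers
- short_cell: the shorter cell, in the other pocket: 22 (x) x 24 (y) x 60 high, otherwise alike. Origin at its centre. Stays where it is.
- pliers: long-nose pliers lying on the desk, 192 x 48 x 12, loose: a bystander
- reel: solder reel standing on its flange, 60 diameter, 35 high, loose: a bystander; origin under its centre

How it is judged:
On the way, in this order (a step that is already met when the one before it is completed fails the run):
1. the shutter is pulled fully up (24 mm or more) while the long cell still stands in the rack (value of joint shutter above 0.024 m and distance of long_cell from where it was at the start of the episode below 0.02 m), for 0.2 s.
2. the long cell is lifted clear of the rack in the fingers (height (world z) of long_cell above 0.065 m and contact force between the fingers and long_cell above 0.5 N and contact force between long_cell and rack below 0.05 N), for 0.2 s.
At the end, for the whole second after the job is handed in: Long cell held still by the fingers alone, none on its windows, gauge untouched; centre within 6 mm of the beam sideways, 14 mm in height and along it, square and upright within 0.13 rad; shutter 24 mm up or more; short cell upright in its pocket, within 12 mm of its start (x of long_cell in the frame of beam_mid between -0.006 and 0.006 m and y of long_cell in the frame of beam_mid between -0.014 and 0.014 m and z of long_cell in the frame of beam_mid between -0.014 and 0.014 m and angle between the y axis of long_cell and the y axis of beam_mid, either way round below 0.13 rad and angle between long_cell's own z axis and vertical below 0.13 rad and contact force between the fingers and long_cell above 1 N and contact force between the fingers and long_cell_windows below 0.3 N and contact force between long_cell and gauge below 0.05 N and linear speed of long_cell below 0.02 m/s and value of joint shutter above 0.024 m and distance between short_cell and rack below 0.06 m and distance of short_cell from where it was at the start of the episode below 0.012 m and angle between short_cell's own z axis and vertical below 0.15 rad); the arm keeps its last pose, push and grip.
It fails at once if fingers press on the long cell's clear windows (over 1.5 N) (contact force between the fingers and long_cell_windows above 1.5 N).
It fails at once if the long cell is struck against the gauge (over 3 N) (contact force between long_cell and gauge above 3 N).
It fails at once if the short cell is taken out or knocked (moved over 25 mm) (distance of short_cell from where it was at the start of the episode above 0.025 m).
It fails at once if the pliers or the solder reel are pushed away (over 30 mm) (distance of any of pliers, reel from where it was at the start of the episode above 0.03 m).
It also fails if it takes over 54 s, if anything falls off the work surface, if the arm or the gripper's body presses on something with over 40 N, if the wrist force passes 120 N, or if a joint passes its speed limit or range.

ROBOT

A 6-joint arm with a two-finger parallel gripper is mounted at the origin on a cart in front of the work surface, level with it; the furniture and walls round the work are solid. World frame = base frame: x ahead of the robot, y to its left, z up, the work surface at z = 0. Lengths are in m, angles in rad, forces in N, time in s.
With the tool pointing down it reaches from about 0.2 to 0.875 m from the base axis. Payload 3.4 kg.
Tool frame: the origin (TCP) lies between the finger pads; the fingertips stand 25 mm ahead of it and the grasp point (between the pads) lies 6 mm ahead of it (r.nose_length is the z of the fingertips in the tool frame, in m); z points along the fingers, x is the direction in which the jaws open and shut, and the axes are right-handed (so a half turn about z gives the same grasp; the last joint's range is limited). The gripper opens to 94 mm and grips with 3 to 60 N. Pads are 16 mm wide; open, the fingers measure 119 mm over their backs; the gripper's body (75 mm by 177 mm) begins 78 mm behind the grasp point.
Start: joints at [-1.372, 0.276, 1.505, -0, 1.361, -0.121], TCP at [0.181, -0.546, 0.23] pointing down, gripper open.
Joint ranges: [-2.89, 2.89], [-0.75, 2.08], [0.22, 2.7], [-1.18, 4.32], [0.11, 2.71], [-2.7, 2.7]. Speed limits (rad/s): [2.57, 2.57, 3.14, 3.14, 3.14, 3.14].

INTERFACE

Orientations are given as a unit quaternion [w, x, y, z].
In Python, from plant import r, gripper_to, inverse_kinematics, vision, models, telemetry gives the robot as it stands. Calls block until the motion is done:
- r.move_to(position, orientation): joint-space move of the TCP to a pose.
- r.move_l(position, rot=None, vel=0.15, guard=None): straight line of the TCP; rot=None keeps the orientation; vel is the mean speed in m/s. With guard (N) it stops when the force on the tool has changed by that much, and returns True; else False.
- r.movej(angles): joint-space move.
- gripper_to(opening, f_grip=None): finger opening in m; f_grip is the grip in N (None keeps the last); returns when the fingers have stopped.
- r.hold(seconds).
- inverse_kinematics(position, orientation): joint angles nearest the present ones, or None.
- vision.snapshot(name): name is "scene" or "top" or "wrist"; returns the picture (480x640x3 uint8, red, green, blue); there is no depth.
- vision.get_calibration(name): a dict with "fx", "fy", "cx", "cy" (pixels), "D" ([k1, k2, p1, p2, k3] as OpenCV has them; the pictures are not rectified), "position" and "orientation" of the camera in the world. Camera axes: x right, y down, z forward; pixel columns grow to the right and rows downward; lengths in m; the calibration is good to about 2 mm. A picture is of the moment at which its call begins: read the wrist's pose just before it. get_calibration takes no time and is no camera call; for the wrist camera it gives the pose at the moment of the call.
A pose or a line that the arm cannot do raises r.PlanningError and nothing moves.
- r.sign_off(): hands the job in, once; it reports no verdict.
Trained networks look in the newest picture that a camera, given by its name, has taken for a name from the list of things; names that differ only in an ending like _2 or _b are one class to them, and where a whole thing is asked for, a point or a joint stands for the part that bears it (a point fixed in the world has none). Each returns a list of dicts, best first, with "score" (0 to 1); they miss things now and then, are a little off and sometimes report something else, mostly with a low value. They report only what shows in the picture. A call takes as long as a camera call.
- models.boxes_of(thing, camera): "at" ([x, y, z] in m, in world coordinates, good to about 4 mm: the middle of the surface that is visible of it).
- models.regions_of(thing, camera): "pixels" (480x640 bool, what is visible of it).
- models.mark_of(thing, camera): "at" ([x, y, z] in m, in world coordinates, good to about 4 mm: a listed point, or the origin of a listed thing).
Readings, each from a call of its own:
- telemetry.current_t(): time.
- telemetry.current_joints(): joint angles.
- telemetry.current_dq(): joint speeds.
- telemetry.current_joint_efforts(): joint torques, N m.
- telemetry.current_ee_pos(): TCP position.
- telemetry.current_tool_rot(): TCP orientation.
- telemetry.current_wrist_force(): force on the tool from outside, world axes, zero at the start.
- telemetry.current_torque(): the same for the moment, N m.
- telemetry.current_opening(): finger opening in m.
Only numpy, scipy, OpenCV 4.12 (cv2) and the standard library are available. Lean on these libraries where they do the work, as an engineer would, in place of code of your own. Each camera call takes 0.05 s, during which the arm holds its last target.

## Working session

There is one attempt and no reset: what is moved stays moved. The work goes in short steps, each a Python script; the robot and the scene stay as the last script left them, time stands still between calls to the robot, and variables do not carry over. Pictures are saved under pics/ and viewed, and the job is handed in when it is done.

```bash
ls; mkdir -p pics; python3 - <<'E'
from plant import r, vision, models, telemetry
import cv2, numpy as np
print(telemetry.current_t(), r.nose_length, telemetry.current_tool_rot())
for c in ["scene","top","wrist"]:
    im=vision.snapshot(c); cv2.imwrite(f"pics/{c}0.png",im[:,:,::-1])
    k=vision.get_calibration(c); print(c,{a:np.round(b,3).tolist() for a,b in k.items()})
for c in ["scene","top"]:
    for t in ["gauge","beam_mid","shutter_grip","rack","long_cell","short_cell","pliers","reel"]:
        print(c,t,[(np.round(d["at"],4).tolist(),round(d["score"],2)) for d in models.mark_of(t,c)[:2]])
print(telemetry.current_t())
E
```

```text
pics
0.0 0.025 [-5.87061351e-04  8.10676180e-01 -5.85494132e-01 -6.39191546e-04]
scene {'fx': 538.21, 'fy': 538.21, 'cx': 318.184, 'cy': 236.46, 'D': [-0.03, 0.0, 0.0, 0.0, 0.0], 'position': [-0.11, 0.447, 0.632], 'orientation': [0.221, -0.461, 0.769, -0.383]}
top {'fx': 473.522, 'fy': 473.522, 'cx': 319.135, 'cy': 237.44, 'D': [-0.061, 0.0, 0.0, 0.0, 0.0], 'position': [0.433, 0.143, 0.956], 'orientation': [-0.027, 0.708, -0.705, 0.029]}
wrist {'fx': 398.866, 'fy': 398.866, 'cx': 318.504, 'cy': 241.012, 'D': [0.02, 0.0, 0.0, 0.0, 0.0], 'position': [0.258, -0.52, 0.384], 'orientation': [0.113, 0.803, -0.58, -0.082]}
scene gauge [([0.4405, -0.0432, 0.0016], 0.62), ([0.5826, 0.2353, -0.0013], 0.56)]
scene beam_mid []
scene shutter_grip [([0.5915, 0.331, 0.1496], 0.58)]
scene rack [([0.442, -0.0428, 0.0033], 0.62)]
scene long_cell [([0.4404, -0.0164, 0.0347], 0.56)]
scene short_cell [([0.4371, -0.0772, 0.0372], 0.58)]
scene pliers [([0.3893, 0.3051, 0.0027], 0.76), ([0.4395, -0.0143, 0.034], 0.54)]
scene reel [([0.3979, 0.1516, -0.0026], 0.7)]
top gauge [([0.5766, 0.2349, 0.0012], 0.68), ([0.4428, -0.0149, 0.0345], 0.6)]
top beam_mid [([0.5748, 0.2316, 0.0956], 0.74)]
top shutter_grip [([0.5837, 0.3291, 0.1531], 0.57)]
top rack [([0.4435, -0.046, 0.0022], 0.62)]
top long_cell [([0.4434, -0.0168, 0.0363], 0.59)]
top short_cell [([0.4395, -0.0748, 0.0374], 0.72)]
top pliers [([0.3907, 0.3042, -0.0016], 0.89)]
top reel [([0.3978, 0.15, 0.0011], 0.79)]
0.95
```

View pics/scene0.png

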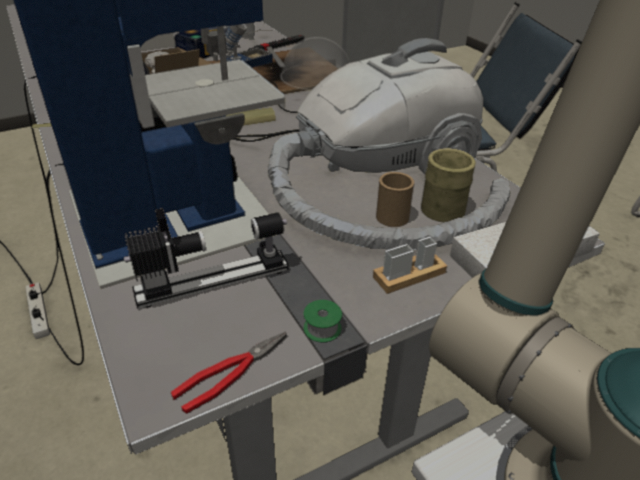

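View pics/top0.png

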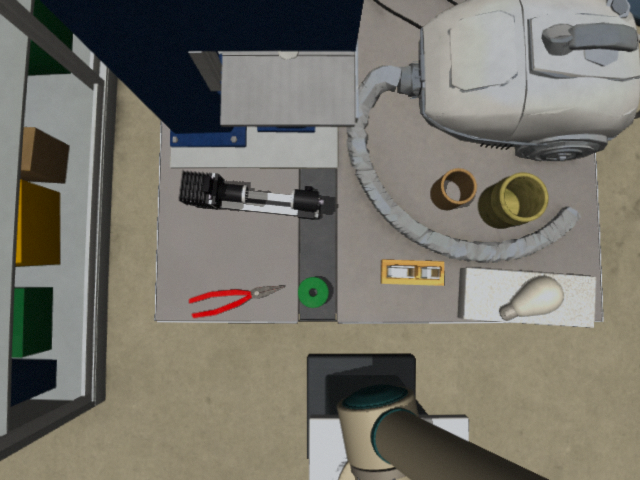

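```bash
cat > h.py <<'E'
from plant import r, gripper_to, inverse_kinematics, vision, models, telemetry
import cv2, numpy as np
from scipy.spatial.transform import Rotation as R
from scipy.optimize import least_squares
def cal(c):
    k=vision.get_calibration(c); q=k["orientation"]
    return dict(K=np.array([[k["fx"],0,k["cx"]],[0,k["fy"],k["cy"]],[0,0,1]]),D=np.array(k["D"],float),p=np.array(k["position"],float),R=R.from_quat([q[1],q[2],q[3],q[0]]).as_matrix())
def ray(k,uv):
    n=cv2.undistortPoints(np.array([[uv]],float),k["K"],k["D"])[0,0]
    return k["R"]@np.array([n[0],n[1],1.])
def onz(k,uv,z):
    d=ray(k,uv); return k["p"]+d*(z-k["p"][2])/d[2]
def proj(k,P):
    P=np.atleast_2d(P).astype(float); Rc=k["R"].T
    return cv2.projectPoints(P,cv2.Rodrigues(Rc)[0],-Rc@k["p"],k["K"],k["D"])[0][:,0]
def tri(obs):
    A=np.zeros((3,3));b=np.zeros(3)
    for k,uv in obs:
        d=ray(k,uv);d/=np.linalg.norm(d);M=np.eye(3)-np.outer(d,d);A+=M;b+=M@k["p"]
    return np.linalg.solve(A,b)
def quat(yaw):  # tool down, tool x axis at world angle yaw
    x=np.array([np.cos(yaw),np.sin(yaw),0]);z=np.array([0,0,-1.]);y=np.cross(z,x)
    q=R.from_matrix(np.c_[x,y,z]).as_quat(); return np.array([q[3],q[0],q[1],q[2]])
def save(c,n):
    im=vision.snapshot(c); cv2.imwrite(f"pics/{n}.png",im[:,:,::-1]); return im
E
python3 - <<'E'
from h import *
T=cal("top");S=cal("scene")
print("table L",tri([(T,(222,125)),(S,(160,122))]),"R",tri([(T,(355,125)),(S,(285,100))]))
print("col base",onz(T,(170,130),0.0),onz(T,(240,128),0.), "baseplate front",onz(T,(335,165),0),onz(T,(170,167),0))
print("upper arm edge scene ray vs top (362,50)",[onz(T,(362,50),z) for z in (.4,.5,.6,.7)])
im=cv2.imread("pics/top0.png"); cv2.imwrite("pics/topz.png",cv2.resize(im[140:330,150:460],None,fx=2.5,fy=2.5,interpolation=cv2.INTER_CUBIC))
im=cv2.imread("pics/scene0.png"); cv2.imwrite("pics/scz.png",cv2.resize(im[190:320,110:310],None,fx=4,fy=4,interpolation=cv2.INTER_CUBIC))
E
```

```text
table L [0.65623275 0.29083997 0.27270119] R [0.65548106 0.08815603 0.26968633]
col base [0.73177436 0.45041961 0.        ] [0.7356405  0.30431791 0.        ] baseplate front [0.65805815 0.10757162 0.        ] [0.65341357 0.44762295 0.        ]
upper arm edge scene ray vs top (362,50) [array([0.70811812, 0.08898738, 0.4       ]), array([0.65854188, 0.09864493, 0.5       ]), array([0.60896563, 0.10830248, 0.6       ]), array([0.55938938, 0.11796003, 0.7       ])]
```

View pics/topz.png

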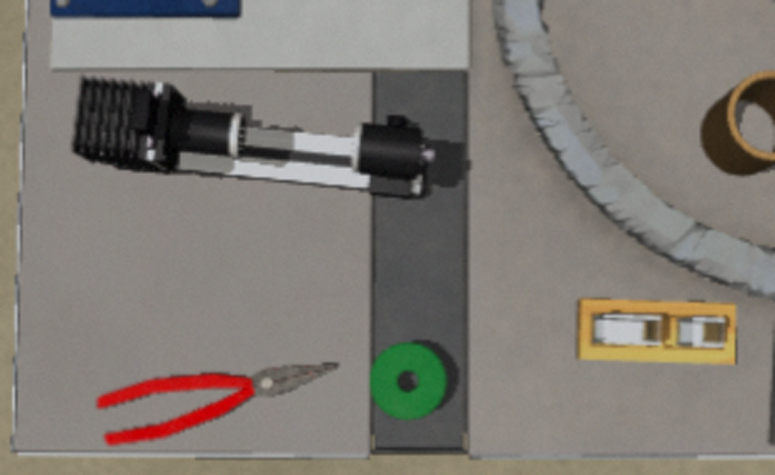

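View pics/scz.png

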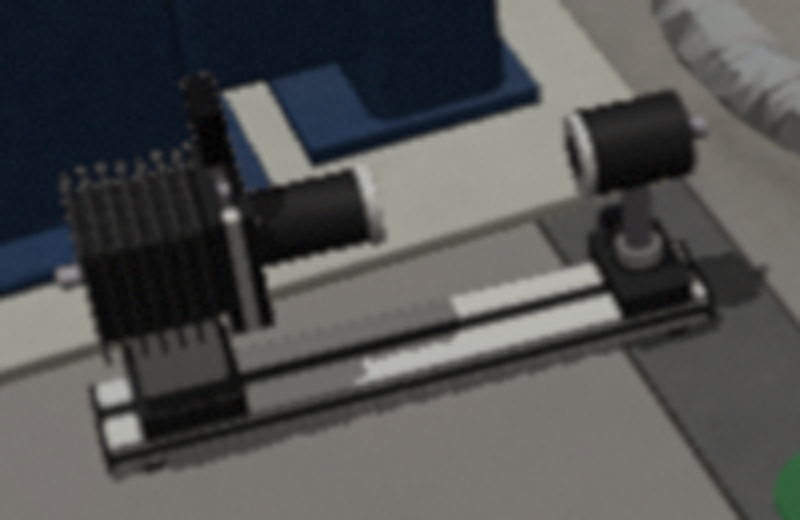

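```bash
python3 - <<'E'
from h import *
im=cv2.imread("pics/scene0.png"); cv2.imwrite("pics/scz2.png",cv2.resize(im[0:200,60:320],None,fx=3,fy=3,interpolation=cv2.INTER_CUBIC))
im=cv2.imread("pics/top0.png"); cv2.imwrite("pics/topz2.png",cv2.resize(im[0:220,130:400],None,fx=2.7,fy=2.7,interpolation=cv2.INTER_CUBIC))
E
```

```text
(no output)
```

View pics/scz2.png

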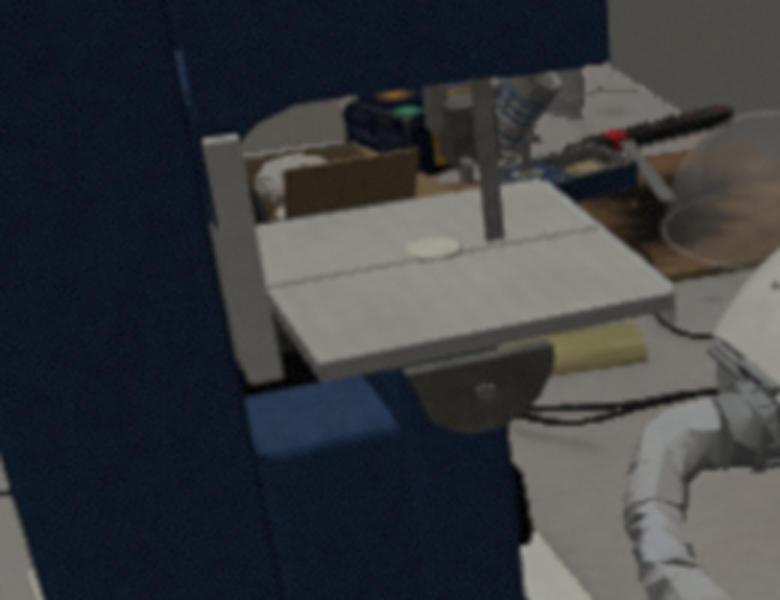

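View pics/topz2.png

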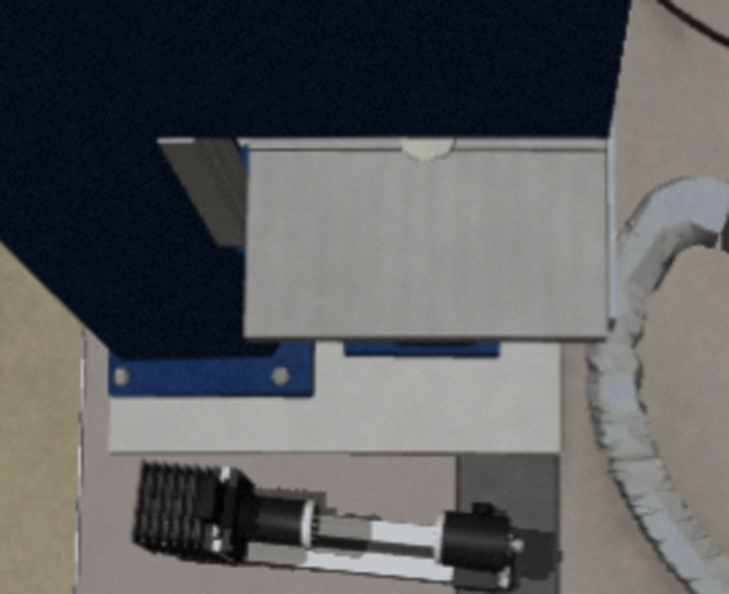

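```bash
python3 - <<'E'
from h import *
T=cal("top");S=cal("scene")
print("table L",tri([(T,(220.4,125.2)),(S,(166,121.7))]),"R",tri([(T,(355.9,124)),(S,(284,97.7))]))
print(inverse_kinematics([.575,.232,.11],quat(-.1)),inverse_kinematics([.59,.33,.15],quat(np.pi/2-.1)))
r.move_to([.42,-.046,.25],quat(0))
print(telemetry.current_t(),telemetry.current_ee_pos())
for c in ["scene","top","wrist"]: save(c,c+"1")
im=cv2.imread("pics/scene1.png");print(np.round(proj(S,[[.42,-.046,.25],[.5085,-.046,.335],[.3315,-.046,.335]])))
E
```

```text
table L [0.65306045 0.28764511 0.27499852] R [0.65640528 0.0881441  0.27327316]
[ 2.71337894e-01  4.27670886e-01  1.58436579e+00 -4.44089210e-16
  1.12955598e+00  3.71337894e-01] [ 4.07130849e-01  4.74553824e-01  1.39477382e+00 -4.44089210e-16
  1.27226501e+00 -1.06366548e+00]
2.95 [ 0.42025457 -0.04670473  0.2499718 ]
[[438. 154.]
 [408.  78.]
 [491. 125.]]
```

View pics/scene1.png

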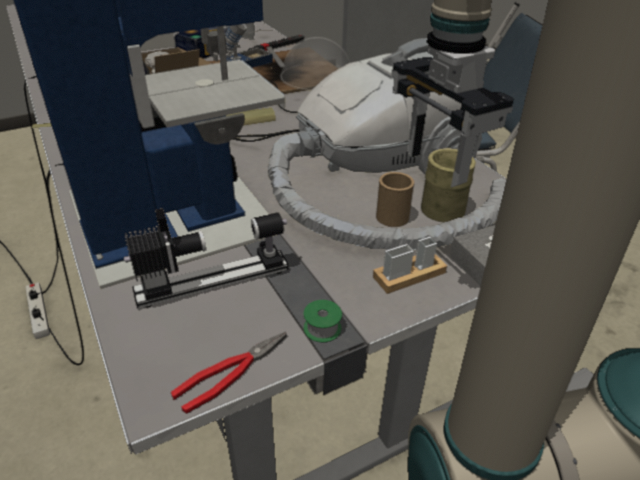

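View pics/top1.png

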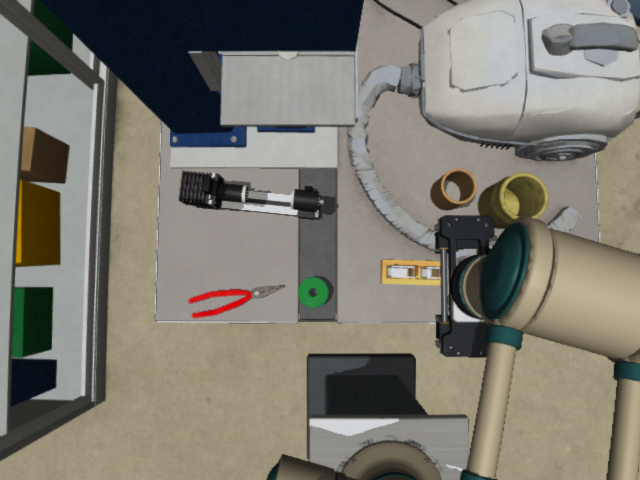

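View pics/wrist1.png

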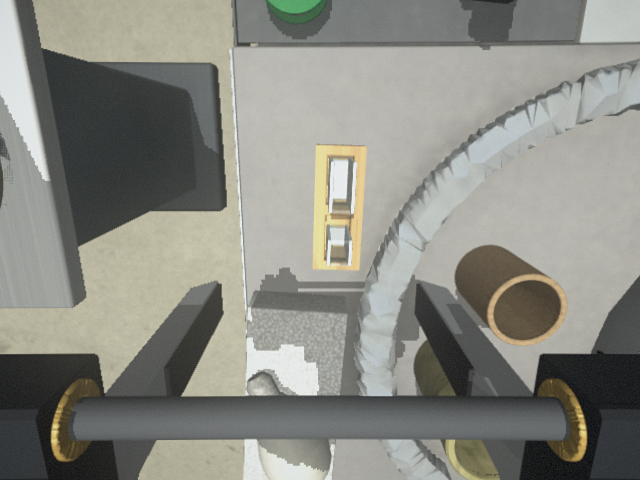

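```bash
python3 - <<'E'
from h import *
S=cal("scene");T=cal("top")
im=cv2.imread("pics/scene1.png"); f=5; x0,y0=380,0
z=cv2.resize(im[0:120,x0:x0+150],None,fx=f,fy=f,interpolation=cv2.INTER_CUBIC)
c=np.array([.4203,-.0467,.244])
for h,col in ((.078,(0,0,255)),(.10,(0,255,255)),(.12,(0,255,0)),(.14,(255,255,0))):
    P=[c+[sx*.0885,sy*.0375,h] for sx,sy in((1,1),(-1,1),(-1,-1),(1,-1))]
    p=(proj(S,P)-[x0,y0])*f+f/2
    cv2.polylines(z,[p.astype(int)],True,col,1)
cv2.imwrite("pics/g1.png",z)
im=cv2.imread("pics/scene0.png");x0,y0=140,60
z=cv2.resize(im[y0:y0+70,x0:x0+150],None,fx=f,fy=f,interpolation=cv2.INTER_CUBIC)
for h,col in ((.274,(0,0,255)),(.264,(0,255,255)),(.254,(0,255,0)),(.244,(255,255,0))):
    p=(proj(S,[[.6535,.288,h],[.656,.088,h]])-[x0,y0])*f+f/2
    cv2.polylines(z,[p.astype(int)],False,col,1)
cv2.imwrite("pics/t1.png",z)
E
```

```text
(no output)
```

View pics/g1.png

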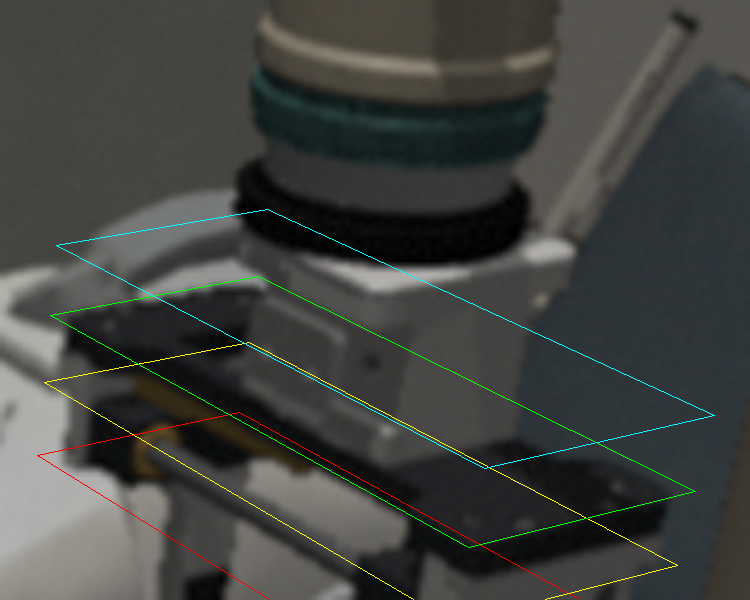

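View pics/t1.png

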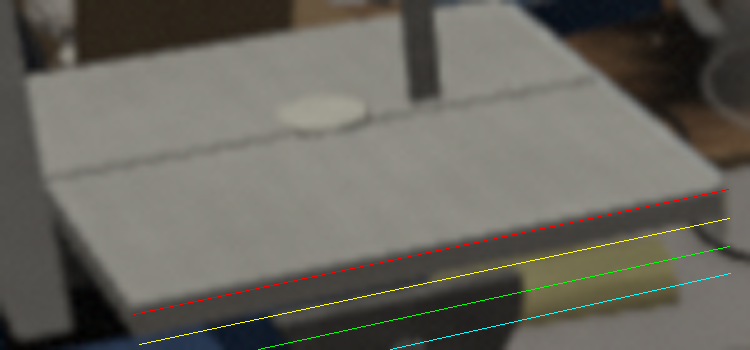

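```bash
python3 - <<'E'
from h import *
r.move_to([.50,.275,.33],quat(np.pi/2-.1))
print(telemetry.current_t(),telemetry.current_ee_pos())
save("wrist","wrist2"); k=cal("wrist"); import pickle; pickle.dump(k,open("w2.pkl","wb"))
for t in ["gauge","beam_mid","shutter_grip"]:
        print(t,[(np.round(d["at"],4).tolist(),round(d["score"],2)) for d in models.mark_of(t,"wrist")[:2]])
E
```

```text
4.3833 [0.50000415 0.27393585 0.32969845]
gauge [([0.5788, 0.2314, -0.0002], 0.95), ([0.5754, 0.2385, 0.096], 0.47)]
beam_mid [([0.5764, 0.2395, 0.0942], 0.73)]
shutter_grip [([0.5893, 0.3338, 0.1491], 0.65)]
```

View pics/wrist2.png

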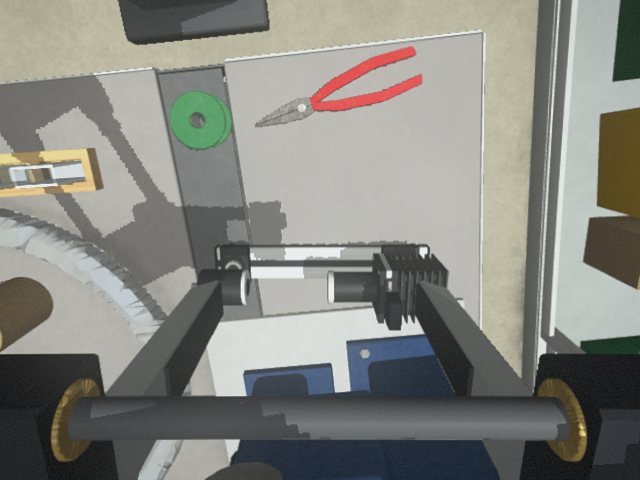

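```bash
cat > ov.py <<'E'
from h import *
def wire(pose):
    x,y,psi=pose; c,s=np.cos(psi),np.sin(psi); 
    W=lambda P:(np.array(P,float)@np.array([[c,s,0],[-s,c,0],[0,0,1]]))+[x,y,0]
    L=[]
    t=np.linspace(0,2*np.pi,33)
    for yy in(-.042,.042):
        L.append(W(np.c_[.018*np.cos(t),yy+0*t,.095+.018*np.sin(t)]))
    L.append(W([[0,-.1,.095],[0,.1,.095]]))
    for z in (.135,.161): L.append(W([[sx*.014,.097+sy*.006,z] for sx,sy in((1,1),(-1,1),(-1,-1),(1,-1),(1,1))]))
    L.append(W([[sx*.025,yy,.0] for sx,yy in((1,.165),(-1,.165),(-1,-.095),(1,-.095),(1,.165))]))
    return L
def draw(im,k,pose,box,f,out):
    x0,y0,x1,y1=box
    z=cv2.resize(im[y0:y1,x0:x1],None,fx=f,fy=f,interpolation=cv2.INTER_CUBIC)
    raw=z.copy()
    for i,l in enumerate(wire(pose)):
        p=(proj(k,l)-[x0,y0]+.5)*f
        cv2.polylines(z,[np.round(p).astype(int)],False,[(0,0,255),(0,255,0),(255,255,0),(0,255,255),(0,165,255),(255,0,255)][i],1)
    cv2.imwrite(out,np.vstack([raw,z]))
E
cat > o.py <<'E'
from ov import *
import pickle,sys
pose=[float(a) for a in sys.argv[1:4]];n=sys.argv[4]
draw(cv2.imread("pics/wrist2.png"),pickle.load(open("w2.pkl","rb")),pose,(190,230,460,335),2.9,f"pics/ow{n}.png")
draw(cv2.imread("pics/top0.png"),cal("top"),pose,(170,160,340,225),4.5,f"pics/ot{n}.png")
draw(cv2.imread("pics/scene0.png"),cal("scene"),pose,(120,200,300,310),2.7,f"pics/os{n}.png")
E
python3 o.py .577 .235 -.1 a
```

```text
(no output)
```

View pics/owa.png

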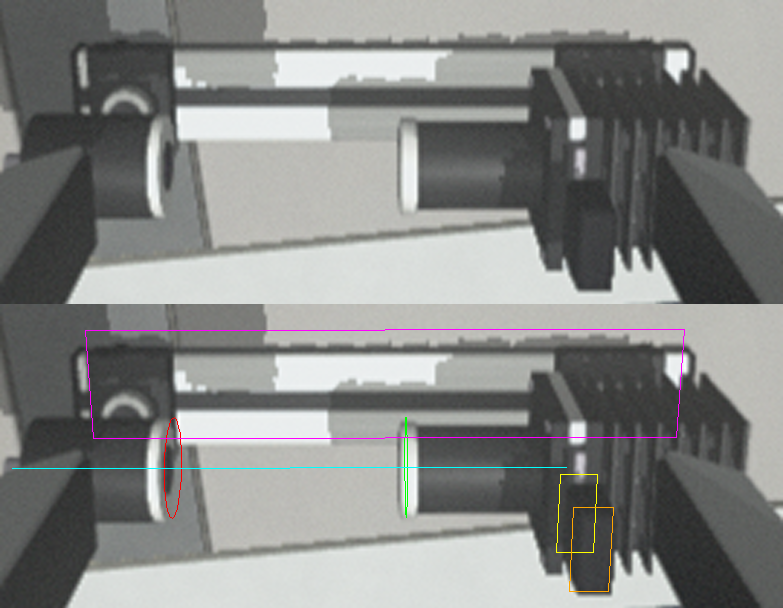

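View pics/ota.png

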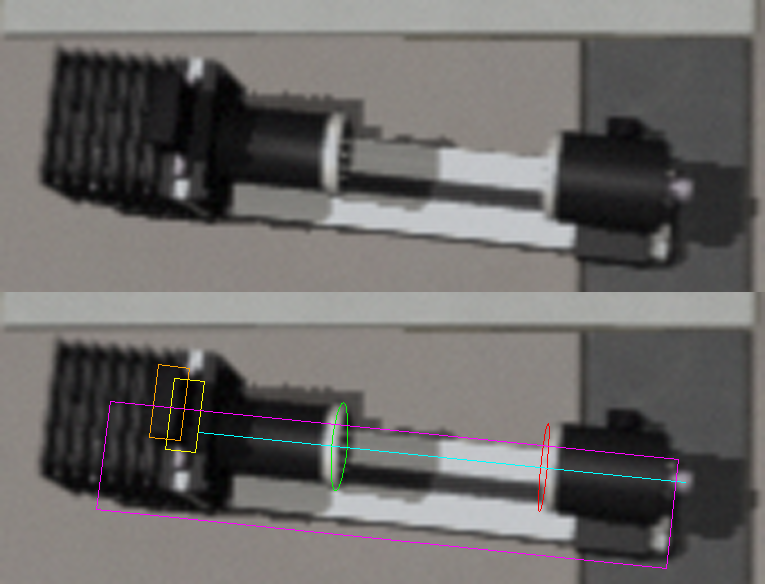

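View pics/osa.png

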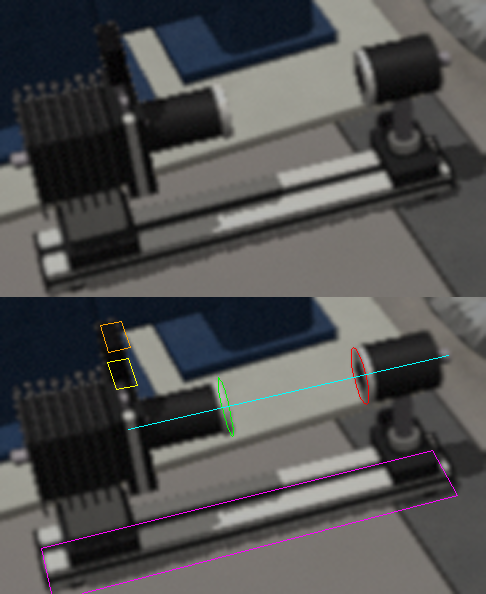

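```bash
cat > fit.py <<'E'
from ov import *
import pickle
W=pickle.load(open("w2.pkl","rb"));T=cal("top");S=cal("scene")
obs=[(W,2.9,(190,230),(165,166),-.042),(W,2.9,(190,230),(402,167),.042),(T,4.5,(170,160),(549,174),-.042),(T,4.5,(170,160),(342,153),.042),(S,2.7,(120,200),(366,76),-.042),(S,2.7,(120,200),(227,111),.042)]
def res(p,full=False):
    o=[]
    for k,f,b,uv,yy in obs:
        c,s=np.cos(p[2]),np.sin(p[2])
        P=[p[0]-s*yy,p[1]+c*yy,.095]
        o.append(proj(k,P)[0]-(np.array(uv)/f+b-.5))
    return np.array(o) if full else np.ravel(o)
for idx in ([0,1],[2,3],[4,5],range(6)):
    full=obs; 
    sub=[full[i] for i in idx]; keep=obs[:]; obs[:]=sub
    s=least_squares(res,[.577,.235,-.1]); print(list(idx),np.round(s.x,4)); print(np.round(res(s.x,True),1).tolist()); obs[:]=keep
E
python3 fit.py
```

```text
[0, 1] [ 0.5781  0.2328 -0.1068]
[[0.8, -0.0], [-0.8, -0.0]]
[2, 3] [ 0.5776  0.2333 -0.0992]
[[-0.3, -0.0], [0.3, 0.0]]
[4, 5] [ 0.576   0.2326 -0.0847]
[[-1.1, 0.6], [1.0, -0.4]]
[0, 1, 2, 3, 4, 5] [ 0.5777  0.2328 -0.1023]
[[0.7, -0.2], [-0.8, -0.5], [-0.0, -0.0], [0.6, -0.1], [-1.4, 0.3], [0.5, -1.2]]
```

```bash
python3 - <<'E'
from h import *
import pickle
q=quat(np.pi/2-.103)
gripper_to(.05,f_grip=20)
r.move_to([.588,.330,.235],q)
save("wrist","wrist3"); pickle.dump(cal("wrist"),open("w3.pkl","wb"))
print([(np.round(d["at"],4).tolist(),round(d["score"],2)) for d in models.mark_of("shutter_grip","wrist")[:2]])
print(telemetry.current_t(),telemetry.current_ee_pos(),telemetry.current_wrist_force())
save("scene","scene3"); save("top","top3")
E
```

```text
[([0.5877, 0.3327, 0.1517], 0.78)]
6.125 [0.58779091 0.32980164 0.23740722] [-0.04857886  0.65647793  0.3436869 ]
```

View pics/wrist3.png

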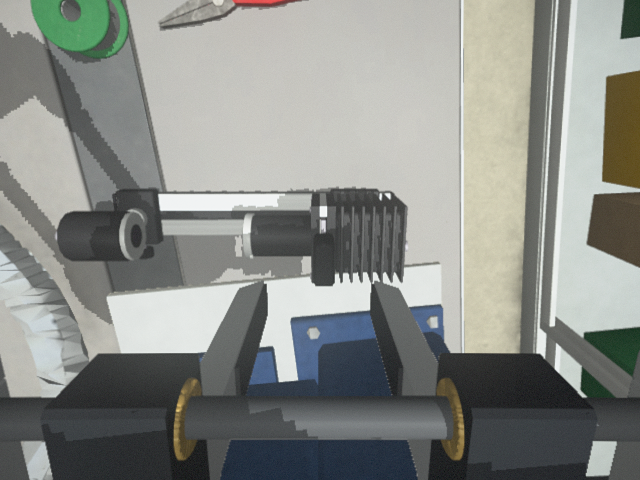

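View pics/scene3.png

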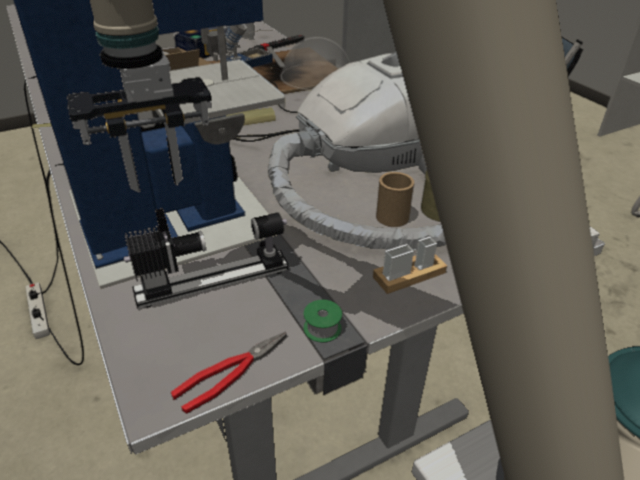

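```bash
python3 - <<'E'
from h import *
print(r.move_l([.588,.331,.158],vel=.08,guard=8))
print(telemetry.current_t(),telemetry.current_ee_pos(),telemetry.current_wrist_force())
gripper_to(0.0,f_grip=25)
print(telemetry.current_opening(),telemetry.current_wrist_force(),telemetry.current_t())
save("scene","scene4"); save("wrist","wrist4")
E
```

```text
False
7.3417 [0.58841666 0.33118594 0.15866362] [0.46639789 0.90123821 0.8598724 ]
0.011518213693527433 [ 1.43773474  5.96441932 -1.29158968] 8.0167
```

View pics/wrist4.png

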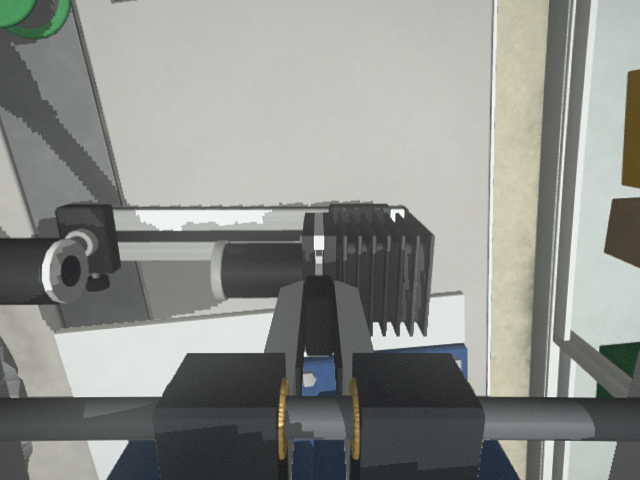

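```bash
python3 - <<'E'
from h import *
z0=telemetry.current_ee_pos()[2]
print(r.move_l([.588,.331,z0+.031],vel=.04,guard=14))
p=telemetry.current_ee_pos();print("lift",p[2]-z0,telemetry.current_wrist_force(),telemetry.current_opening(),telemetry.current_t())
save("scene","scene5"); save("wrist","wrist5")
print([(np.round(d["at"],4).tolist(),round(d["score"],2)) for d in models.mark_of("shutter_grip","wrist")[:2]])
E
```

```text
True
lift 0.024546659661944498 [1.2563063  0.55609962 2.11567143] 0.011401631284097612 8.75
[([0.5916, 0.3366, 0.1745], 0.64)]
```

View pics/wrist5.png

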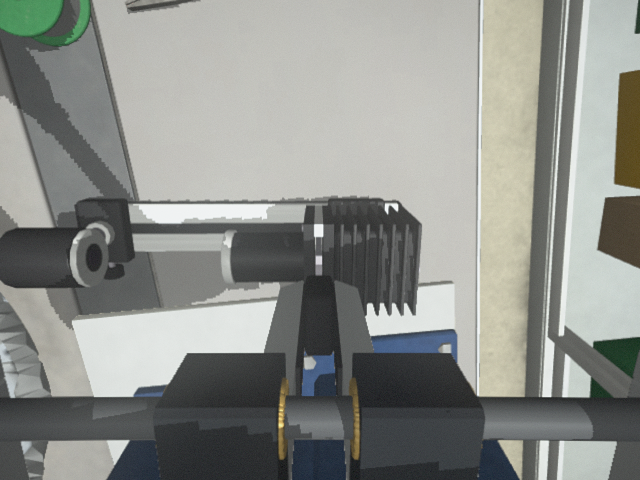

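```bash
python3 - <<'E'
from h import *
p0=telemetry.current_ee_pos()
print(r.move_l([.588,.331,p0[2]+.006],vel=.02,guard=14))
p=telemetry.current_ee_pos();print("lift",p-p0,telemetry.current_wrist_force(),telemetry.current_t())
r.hold(.2);print(telemetry.current_ee_pos()-p0,telemetry.current_wrist_force())
E
```

```text
True
lift [ 4.61123098e-05 -7.52587226e-05  7.31968895e-05] [-0.0809254   1.15061451  1.98874525] 9.1417
[ 6.01165696e-05 -7.05248816e-05  8.54953299e-06] [-0.71203899  0.68391327  1.7985456 ]
```

```bash
python3 - <<'E'
from h import *
import pickle
gripper_to(.05)
print(telemetry.current_wrist_force())
r.move_l([.588,.331,.27],vel=.15)
save("wrist","wrist6"); pickle.dump(cal("wrist"),open("w6.pkl","wb"))
print([(np.round(d["at"],4).tolist(),round(d["score"],2)) for d in models.mark_of("shutter_grip","wrist")[:2]])
save("scene","scene6")
print([(np.round(d["at"],4).tolist(),round(d["score"],2)) for d in models.mark_of("shutter_grip","scene")[:2]])
print(telemetry.current_t(),telemetry.current_ee_pos())
S=cal("scene")
a=cv2.imread("pics/scene0.png")[185:290,110:220];b=cv2.imread("pics/scene6.png")[185:290,110:220]
cv2.imwrite("pics/cmp6.png",cv2.resize(np.hstack([a,b]),None,fx=3.6,fy=3.6,interpolation=cv2.INTER_CUBIC))
print(proj(S,[[.588,.330,z] for z in (.161,.165,.185,.189)]))
E
```

```text
[ 0.63128957 -0.12533335 -0.58620939]
[([0.5884, 0.3352, 0.1716], 0.68)]
[([0.59, 0.3332, 0.1729], 0.78)]
11.0333 [0.58749911 0.33079645 0.26854614]
[[162.77337205 213.25754332]
 [162.34565347 211.09391571]
 [160.17086005 200.08079768]
 [159.72852851 197.83840479]]
```

View pics/cmp6.png

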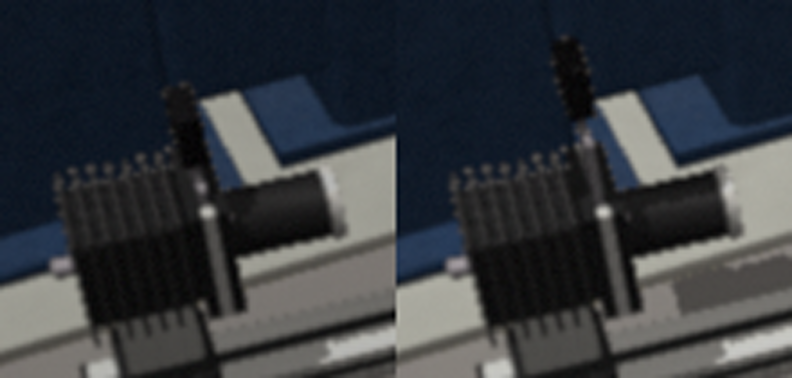

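```bash
python3 - <<'E'
from h import *
import pickle
r.move_to([.442,-.045,.20],quat(-.05))
save("wrist","wrist7"); pickle.dump(cal("wrist"),open("w7.pkl","wb"))
for t in ["rack","long_cell","short_cell"]:
  print(t,[(np.round(d["at"],4).tolist(),round(d["score"],2)) for d in models.mark_of(t,"wrist")[:2]])
print(telemetry.current_t(),telemetry.current_ee_pos())
im=cv2.imread("pics/wrist7.png")
E
```

```text
rack [([0.4416, -0.0439, 0.0014], 0.58)]
long_cell [([0.4362, -0.0167, 0.0392], 0.72)]
short_cell [([0.4353, -0.0783, 0.0328], 0.67)]
12.75 [ 0.4426203  -0.04452759  0.20007354]
```

View pics/wrist7.png

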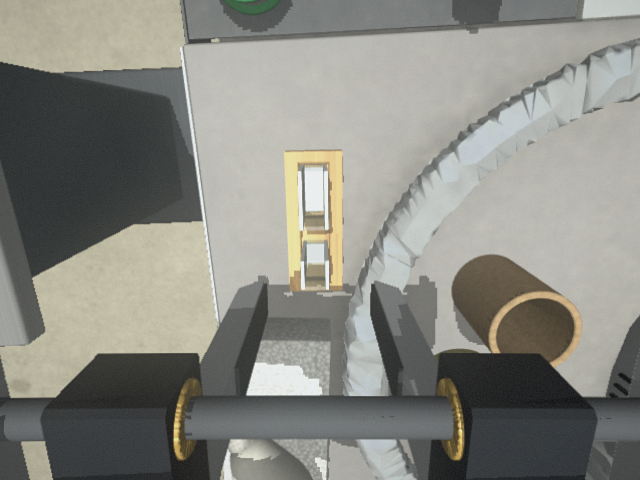

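```bash
cat > o2.py <<'E'
from h import *
import pickle,sys
x,y,psi=[float(a) for a in sys.argv[1:4]];n=sys.argv[4]
c,s=np.cos(psi),np.sin(psi)
M=np.array([[c,s,0],[-s,c,0],[0,0,1]])
def box(hx,hy,y0,z): return (np.array([[hx,hy+y0,z],[-hx,hy+y0,z],[-hx,-hy+y0,z],[hx,-hy+y0,z]])@M)+[x,y,0]
Ls=[(box(.024,.062,0,.018),(0,0,255)),(box(.011,.022,.029,.066),(255,0,0)),(box(.011,.012,-.029,.066),(255,0,255)),(box(.0125,.0235,.029,.018),(0,255,0))]
for im,k,b,f,o in ((cv2.imread("pics/wrist7.png"),pickle.load(open("w7.pkl","rb")),(260,135,370,305),3.4,"w"),(cv2.imread("pics/top0.png"),cal("top"),(370,250,460,295),6,"t"),(cv2.imread("pics/scene0.png"),cal("scene"),(360,230,460,300),6,"s")):
    z=cv2.resize(im[b[1]:b[3],b[0]:b[2]],None,fx=f,fy=f,interpolation=cv2.INTER_CUBIC); raw=z.copy()
    for l,col in Ls: cv2.polylines(z,[np.round((proj(k,l)-[b[0],b[1]]+.5)*f).astype(int)],True,col,1)
    cv2.imwrite(f"pics/r{o}{n}.png",np.hstack([raw,z]) if o=="w" else np.vstack([raw,z])[:,:])
E
python3 o2.py .4425 -.045 -.03 a
```

```text
(no output)
```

View pics/rwa.png

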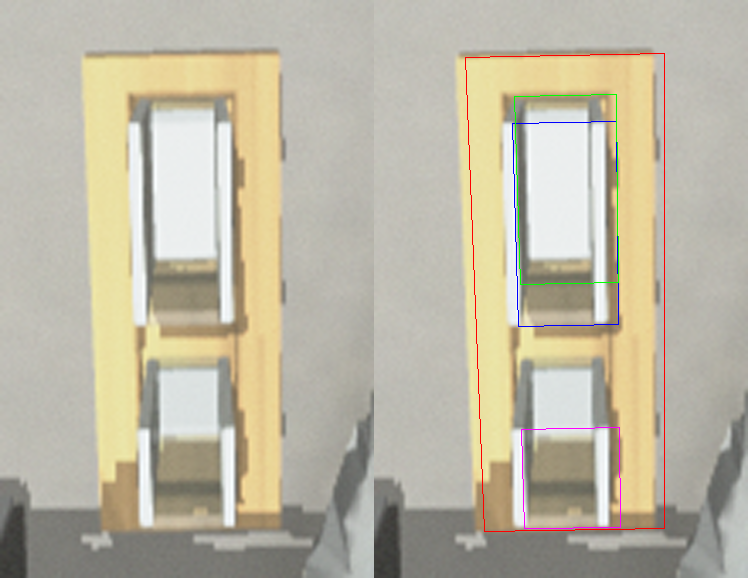

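View pics/rta.png

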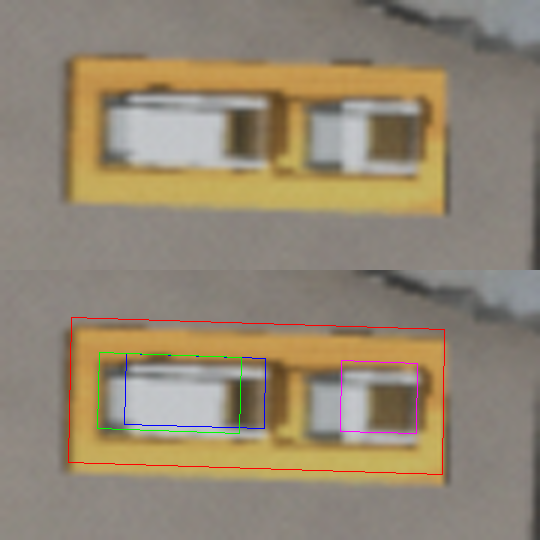

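View pics/rsa.png

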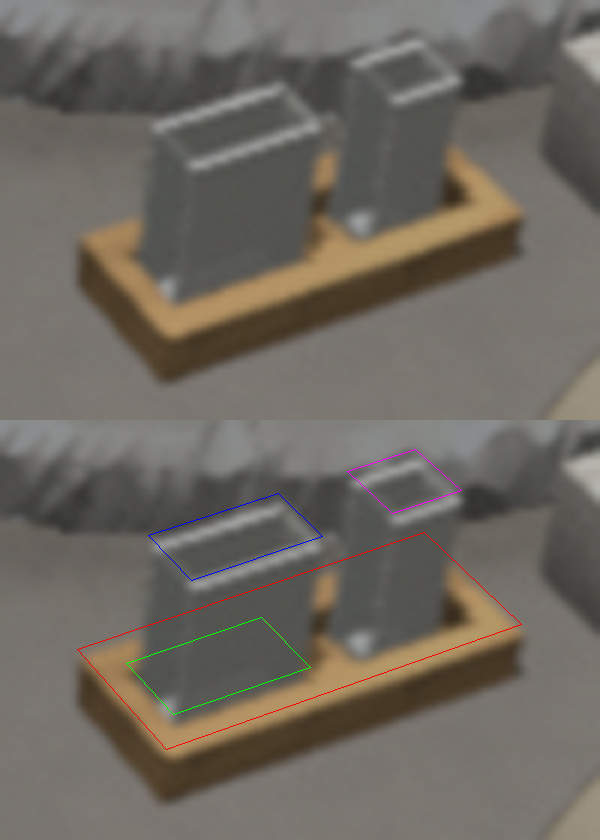

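```bash
python3 o2.py .440 -.0447 -.03 b; python3 - <<'E'
from h import *
q=quat(-.03)
r.move_to([.441,-.0155,.13],q)
print(r.move_l([.441,-.0155,.053],vel=.07,guard=6))
print(telemetry.current_t(),telemetry.current_ee_pos(),telemetry.current_wrist_force())
save("wrist","wrist8");save("scene","scene8")
E
```

```text
False
14.4 [ 0.44139199 -0.01556827  0.05334633] [ 0.07246537  0.83125396 -0.44456557]
```

View pics/wrist8.png

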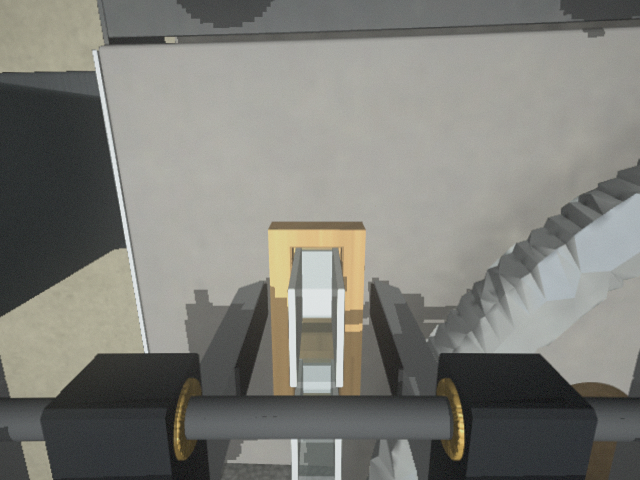

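View pics/scene8.png

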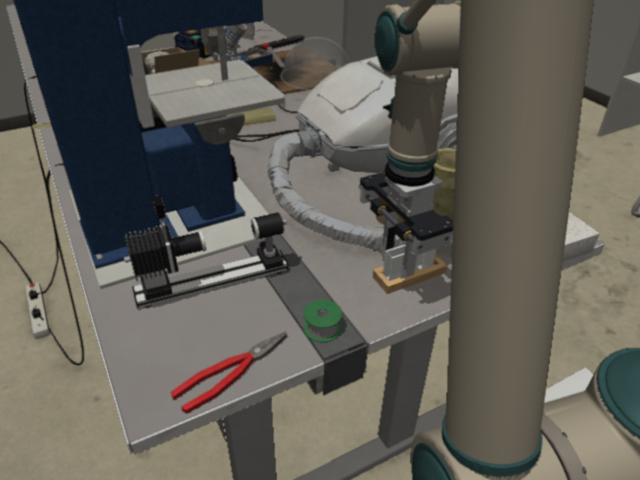

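View pics/rwb.png

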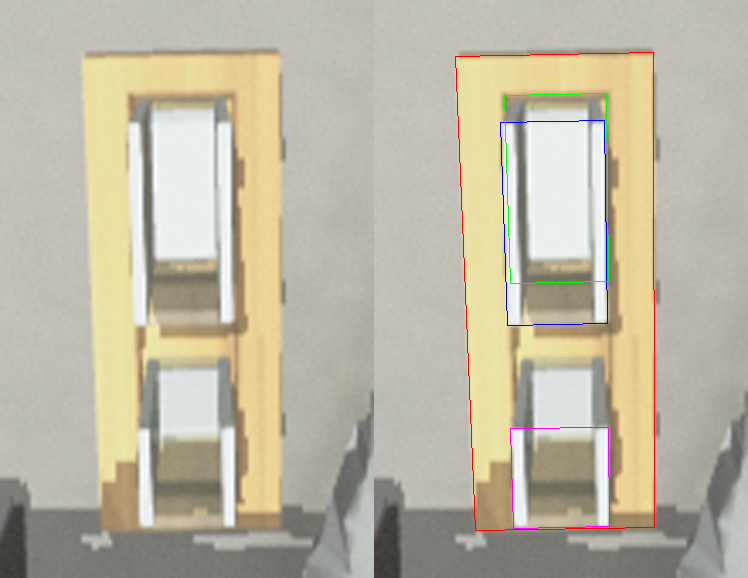

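```bash
python3 - <<'E'
from h import *
gripper_to(0.0,f_grip=20)
print(telemetry.current_opening(),telemetry.current_wrist_force(),telemetry.current_t())
r.hold(.1)
p=telemetry.current_ee_pos()
print(r.move_l([p[0],p[1],p[2]+.07],vel=.07,guard=12))
print(telemetry.current_ee_pos(),telemetry.current_wrist_force(),telemetry.current_opening(),telemetry.current_t())
save("wrist","wrist9");save("scene","scene9")
E
```

```text
0.02188829866667757 [0.2139523  0.76643181 0.80167121] 15.05
False
[ 0.44053694 -0.01542873  0.12261261] [ 0.11601614  0.10198175 -0.53091845] 0.02178665380539428 16.3
```

View pics/wrist9.png

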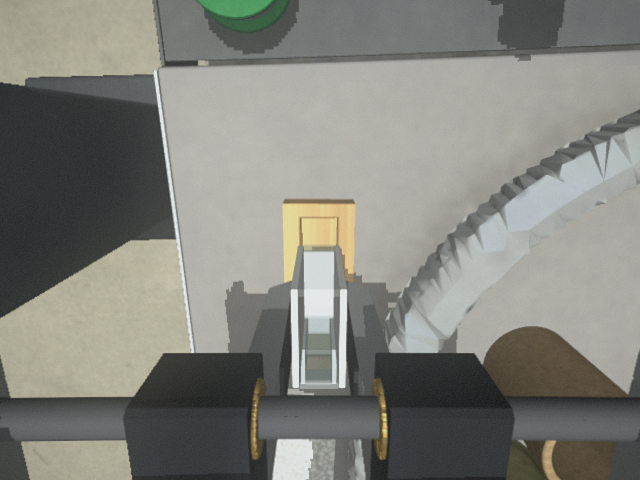

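View pics/scene9.png

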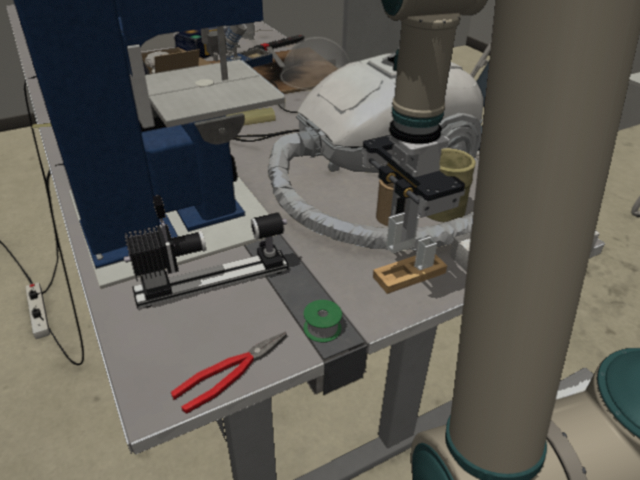

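```bash
python3 - <<'E'
from h import *
T=cal("top");S=cal("scene")
# trunnion: bottom of plate in scene
for z in (.26,.24,.22,.2,.18,.1,0): print(z,"top row126.7",onz(T,(290,126.7),z)[:2],"row131",onz(T,(290,131),z)[:2])
for uv in ((222,130),(196,124),(244,116),(218,143)): 
    print(uv,[np.round(onz(S,uv,z),3).tolist() for z in (.25,.23,.21,.19)])
P=[]
c,s=np.cos(-.103),np.sin(-.103)
for sx,sy in((1,1),(1,-1)): P.append([.5777+c*.0885*sx-s*.0375*sy,.2328+s*.0885*sx+c*.0375*sy])
print(P)
E
```

```text
0.26 top row126.7 [0.65529937 0.18489925] row131 [0.64863999 0.18483398]
0.24 top row126.7 [0.66169995 0.18611454] row131 [0.65484908 0.18604739]
0.22 top row126.7 [0.66810053 0.18732982] row131 [0.66105817 0.1872608 ]
0.2 top row126.7 [0.67450112 0.18854511] row131 [0.66726725 0.18847421]
0.18 top row126.7 [0.6809017  0.18976039] row131 [0.67347634 0.18968761]
0.1 top row126.7 [0.70650403 0.19462154] row131 [0.69831269 0.19454125]
0 top row126.7 [0.73850694 0.20069796] row131 [0.72935813 0.20060829]
(222, 130) [[0.638, 0.207, 0.25], [0.677, 0.195, 0.23], [0.716, 0.182, 0.21], [0.755, 0.17, 0.19]]
(196, 124) [[0.677, 0.237, 0.25], [0.718, 0.226, 0.23], [0.759, 0.215, 0.21], [0.8, 0.204, 0.19]]
(244, 116) [[0.669, 0.157, 0.25], [0.71, 0.142, 0.23], [0.751, 0.127, 0.21], [0.792, 0.112, 0.19]]
(218, 143) [[0.599, 0.228, 0.25], [0.636, 0.217, 0.23], [0.674, 0.205, 0.21], [0.711, 0.194, 0.19]]
[[np.float64(0.669586640712699), np.float64(0.2610018662243361)], [np.float64(0.661875292556566), np.float64(0.18639935212718986)]]
```

```bash
python3 - <<'E'
from h import *
S=cal("scene");T=cal("top")
f=9;x0,y0=185,95
im=cv2.imread("pics/scene0.png")
z=cv2.resize(im[y0:y0+55,x0:x0+85],None,fx=f,fy=f,interpolation=cv2.INTER_CUBIC)
z=np.clip(z.astype(float)*2,0,255).astype(np.uint8)
cv2.imwrite("pics/tr.png",z)
x0,y0=215,110
im=cv2.imread("pics/top0.png")
z=cv2.resize(im[y0:y0+35,x0:x0+85*1],None,fx=f,fy=f,interpolation=cv2.INTER_CUBIC)
z=np.clip(z.astype(float)*2.5,0,255).astype(np.uint8)
cv2.imwrite("pics/tr2.png",z)
E
```

```text
(no output)
```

View pics/tr.png

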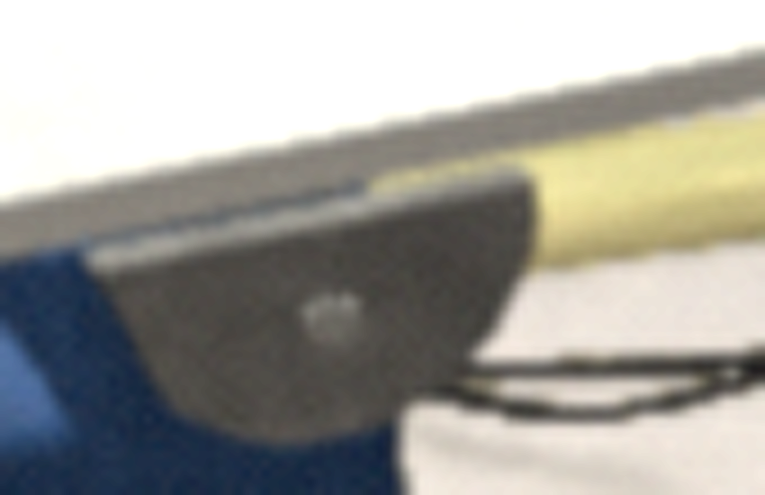

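View pics/tr2.png

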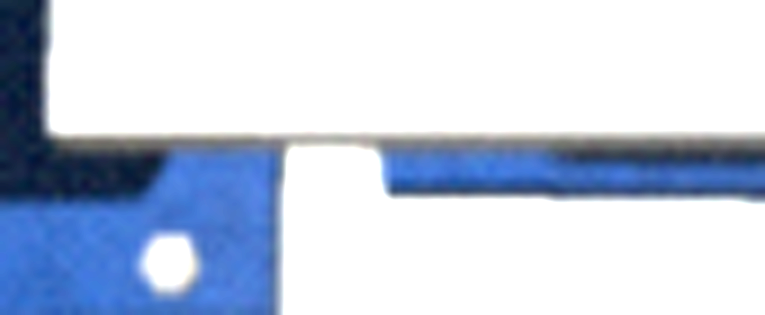

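```bash
python3 - <<'E'
from h import *
psi=-.103;q=quat(psi);gx=np.array([np.cos(psi),np.sin(psi),0])
goal=np.array([.5777,.2328,.112])
st=goal-.165*gx
p=telemetry.current_ee_pos()
r.move_l([p[0],p[1],.15],vel=.1)
r.move_to(st+[0,0,.03],q)
r.move_l(st,vel=.1)
print(st,telemetry.current_ee_pos(),telemetry.current_opening(),telemetry.current_t())
save("wrist","wrist10");save("scene","scene10");save("top","top10")
E
```

```text
[0.41357447 0.24976497 0.112     ] [0.4139167  0.24896369 0.11193671] 0.021949081669992578 18.3083
```

View pics/wrist10.png

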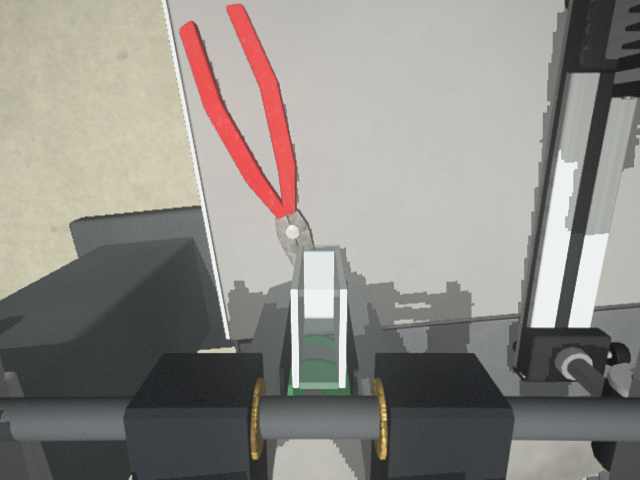

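View pics/scene10.png

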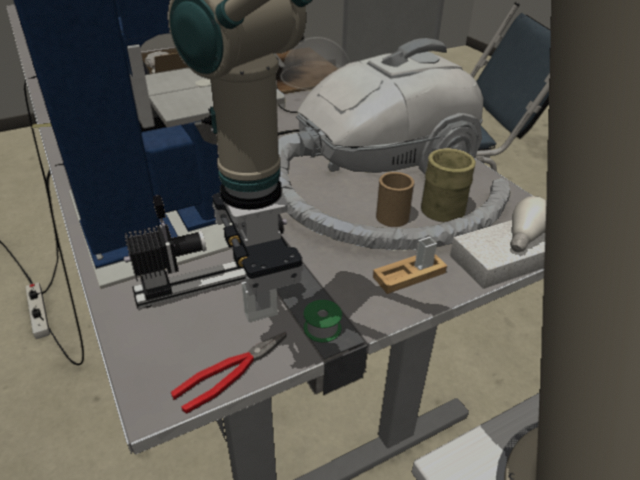

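View pics/top10.png

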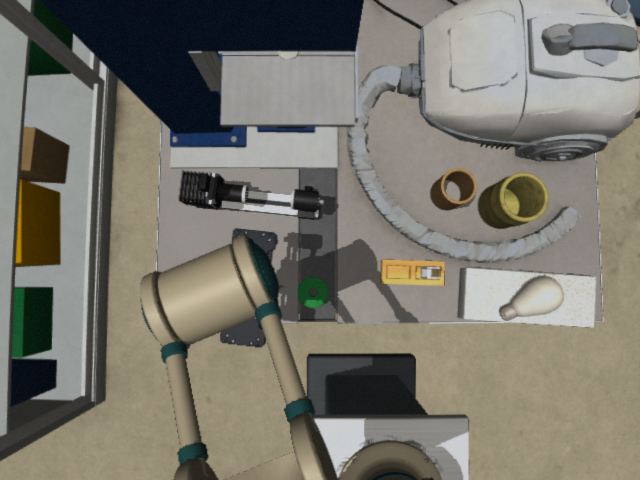

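```bash
python3 - <<'E'
from h import *
T=cal("top");S=cal("scene")
print("upper arm corner",tri([(T,(356,50.7)),(S,(262.7,20))]))
psi=-.103;gx=np.array([np.cos(psi),np.sin(psi),0])
goal=np.array([.5777,.2328,.112])
print(r.move_l(goal-.06*gx,vel=.08,guard=6))
print(telemetry.current_ee_pos(),telemetry.current_wrist_force(),telemetry.current_opening(),telemetry.current_t())
save("wrist","wrist11");save("scene","scene11");save("top","top11")
E
```

```text
upper arm corner [0.71532803 0.09573128 0.38417959]
False
[0.5174138  0.23902212 0.11202518] [ 0.04969894 -1.15770561  0.11650899] 0.021716733495528485 19.925
```

View pics/wrist11.png

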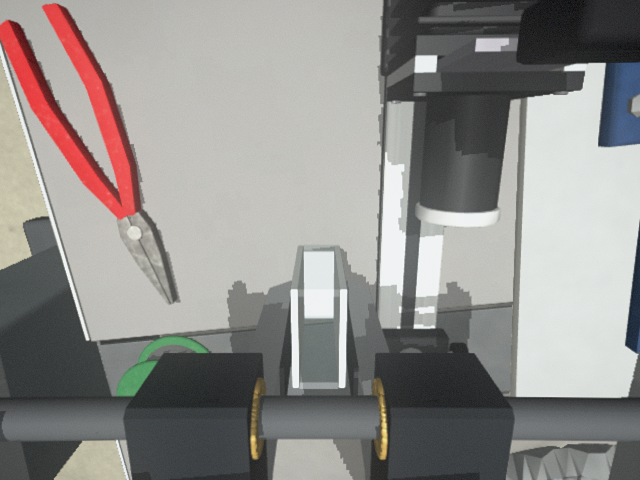

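View pics/scene11.png

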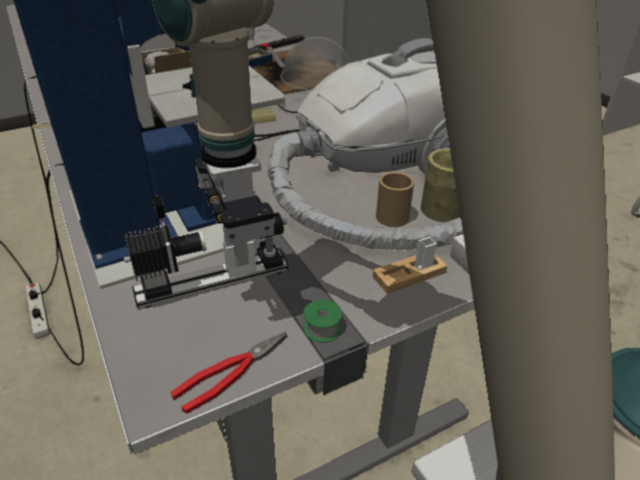

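```bash
python3 - <<'E'
from h import *
psi=-.103;gx=np.array([np.cos(psi),np.sin(psi),0])
goal=np.array([.5777,.2328,.112])
print(r.move_l(goal-.0025*gx,vel=.04,guard=6))
print(telemetry.current_ee_pos(),goal-.0025*gx,telemetry.current_wrist_force(),telemetry.current_opening(),telemetry.current_t())
import pickle
save("wrist","wrist12");save("scene","scene12");save("top","top12");pickle.dump(cal("wrist"),open("w12.pkl","wb"))
E
```

```text
False
[0.57495162 0.2330958  0.11204973] [0.57521325 0.23305704 0.112     ] [-0.10308595  0.71287046 -0.87015054] 0.02190469071341131 21.6667
```

View pics/wrist12.png

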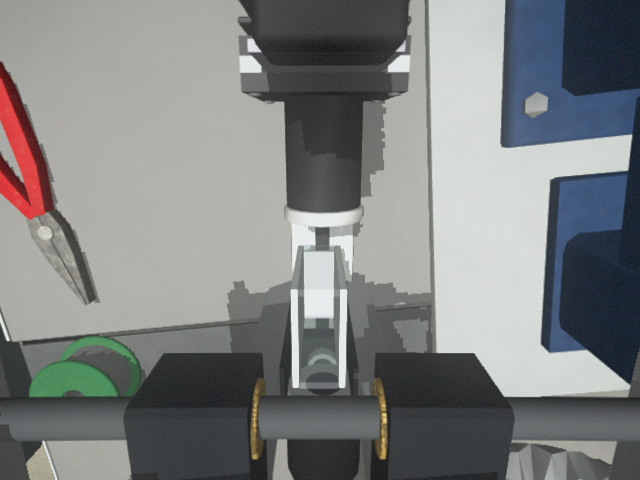

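View pics/scene12.png

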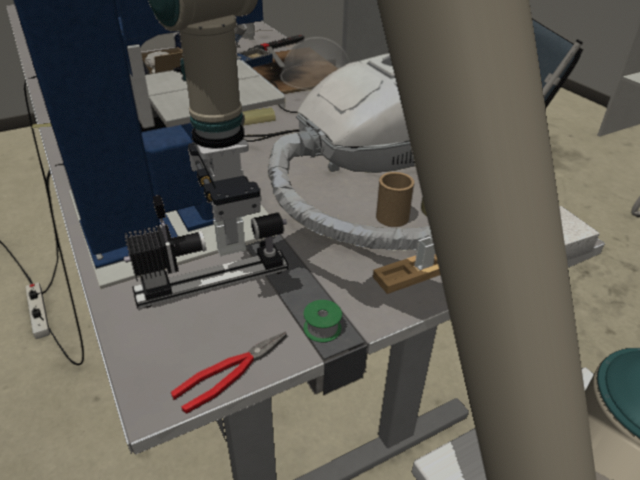

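View pics/top12.png

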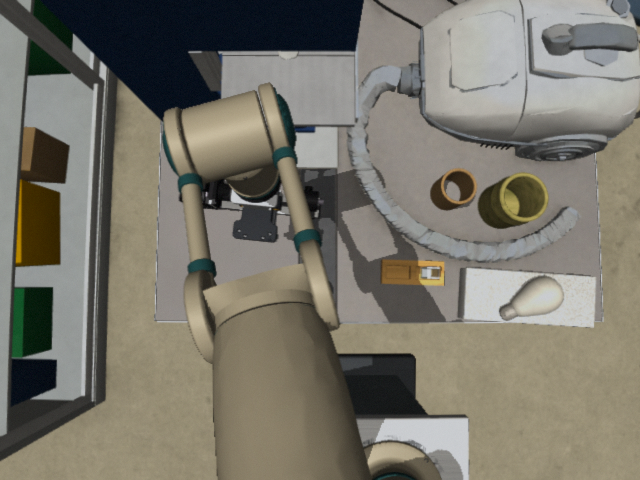

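```bash
python3 - <<'E'
from h import *
import pickle
psi=-.103;gx=np.array([np.cos(psi),np.sin(psi),0])
goal=np.array([.5777,.2328,.112])
print(r.move_l(goal-.001*gx,vel=.02,guard=5))
r.hold(.3)
print(telemetry.current_ee_pos(),telemetry.current_wrist_force(),telemetry.current_opening(),telemetry.current_t())
save("wrist","wrist13");save("scene","scene13");W=cal("wrist");S=cal("scene")
p=telemetry.current_ee_pos()
c,s=np.cos(psi),np.sin(psi);M=np.array([[c,s,0],[-s,c,0],[0,0,1]])
box=lambda hx,y0,y1,z,o:(np.array([[hx,y1,z],[-hx,y1,z],[-hx,y0,z],[hx,y0,z]])@M)+[o[0],o[1],0]
t=np.linspace(0,2*np.pi,33)
circ=lambda yy,o:(np.c_[.018*np.cos(t),yy+0*t,.095+.018*np.sin(t)]@M)+[o[0],o[1],0]
for n,k,b,f in (("wrist13",W,(240,180,400,420),2.4),("scene13",S,(120,170,310,310),4)):
    im=cv2.imread(f"pics/{n}.png");z=cv2.resize(im[b[1]:b[3],b[0]:b[2]],None,fx=f,fy=f,interpolation=cv2.INTER_CUBIC);raw=z.copy()
    for l,col in ((box(.011,-.022,.022,.1247,p),(0,0,255)),(box(.011,-.022,.022,.0647,p),(255,0,0)),(circ(.042,goal),(0,255,0)),(circ(-.042,goal),(255,0,255))):
        cv2.polylines(z,[np.round((proj(k,l)-[b[0],b[1]]+.5)*f).astype(int)],True,col,1)
    cv2.imwrite(f"pics/f{n}.png",np.hstack([raw,z]) if n[0]=="w" else z)
for cam in ("wrist","scene"):
  for th in ("long_cell","shutter_grip","short_cell","pliers","reel"):
    print(cam,th,[(np.round(d["at"],4).tolist(),round(d["score"],2)) for d in models.mark_of(th,cam)[:1]])
E
```

```text
False
[0.57668908 0.23289617 0.11198492] [-0.33678023  0.72458897 -0.63419019] 0.02201295745563002 22.3667
wrist long_cell []
wrist shutter_grip [([0.5909, 0.336, 0.1761], 0.98)]
wrist short_cell [([0.5903, 0.3339, 0.176], 0.22)]
wrist pliers [([0.3876, 0.3043, -0.0012], 0.85)]
wrist reel [([0.4029, 0.1539, -0.0007], 0.63)]
scene long_cell [([0.5744, 0.2342, 0.0958], 0.77)]
scene shutter_grip [([0.5916, 0.3292, 0.1742], 0.51)]
scene short_cell [([0.4394, -0.0767, 0.0349], 0.96)]
scene pliers [([0.3877, 0.3007, 0.0029], 0.71)]
scene reel [([0.3977, 0.1525, 0.0021], 0.6)]
```

View pics/fwrist13.png

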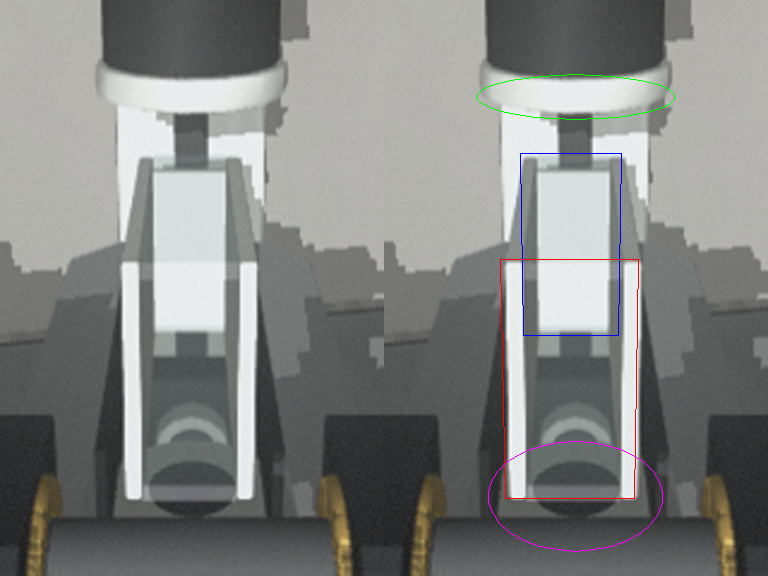

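View pics/fscene13.png

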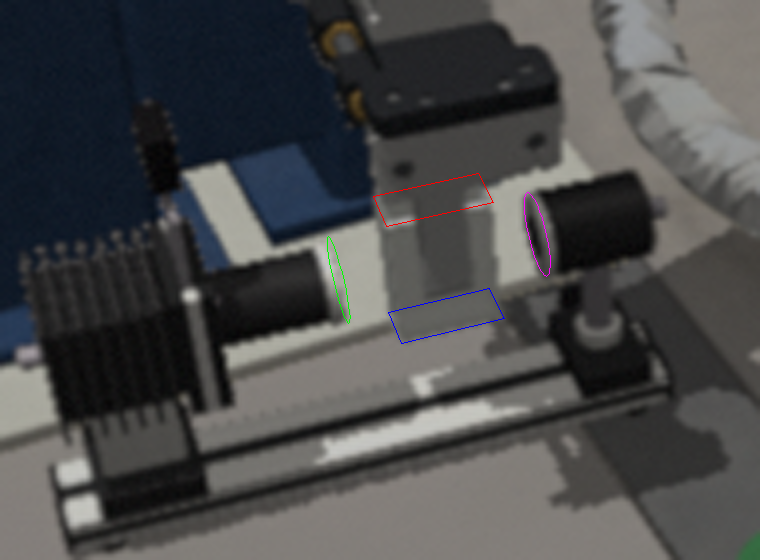

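```bash
python3 - <<'E'
from h import *
print(np.abs(telemetry.current_dq()).max(),telemetry.current_opening(),telemetry.current_t())
r.sign_off()
E
```

```text
0.0020222909520913926 0.022216567329739118 22.9667
the job is handed in; nothing more can be done
```

I pulled the shutter up to its end stop, lifted the long cell out of the rack, and handed the job in at 23.0 s while still holding it upright in the middle of the gap. No verdict was reported.

**Shutter:** I gripped the block and lifted until the force guard stopped the arm after 24.5 mm. A second pull moved it less than 0.1 mm. The grip's position in the scene image fits the full 28 mm. The network put the grip block at z 0.172–0.176, its full-up height.

**Cell grasp:** I took the cell by its frosted faces with 20 N, and the opening read 22 mm, the cell's width.

**Cell in the gap:** I brought it in sideways so the gripper body stayed below the saw table's top. I stopped it 1 mm short of the gauge position I had estimated.
- In the last wrist image the cell's centre lines up with the barrel lip to within about 1 mm and looks square to it.
- The scene network put the cell's height at z 0.096, against a target of 0.095.
- The wrist force on the tool stayed around 1 N and no guard tripped on the way in, so nothing seemed to touch the gauge.

**Bystanders:** The short cell, pliers and reel were reported within about 4 mm of where they started, which is the network's own error.

**Checks that failed or disagreed:**
- The wrist network did not find the long cell in the last picture.
- The wrist network also gave one low-score (0.22) false report of the short cell at the shutter grip.
- The scene network's cell position was about 3 mm off the arm's, within its error.

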